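# Make up two shredder service kits

## Robot

A 7-joint arm with a two-finger parallel gripper is mounted at the origin on the work surface. World frame = base frame: x ahead of the robot, y to its left, z up, the work surface at z = 0. Lengths are in m, angles in degrees, forces in N, time in s.
With the tool pointing down it reaches from about 0.425 to 0.8 m from the base axis. Payload 8.3 kg.
Tool frame: the origin (TCP) lies on the front face of the gripper's body, between the roots of the fingers; the fingertips stand 73 mm ahead of it and the grasp point (between the pads) lies 54 mm ahead of it; z points along the fingers, y is the line along which they close (so a half turn about z gives the same grasp; the last joint's range is limited). The gripper opens to 85 mm and grips with 20 to 120 N. Pads are 22 mm wide; open, the fingers measure 114 mm over their backs; the gripper's body (76 mm by 85 mm) begins 54 mm behind the grasp point. The pads swing forward as they close: fully open they stand 13 mm farther back than shut.
Start: joints at [-67.317, 21.967, 0.94, 78.501, -0.361, 79.538, -2.664], TCP at [0.277, 0.56, 0.304] pointing down, gripper open.
Joint ranges: [-169.22, 169.22], [-14.56, 117.87], [-87.37, 89.26], [10.42, 133.3], [-82.24, 262.24], [0.94, 117.77], [-172.7, 172.7]. Speed limits (degrees/s): [136.94, 136.94, 172.46, 172.46, 180, 180, 180].

## Interface

Orientations are given as [roll, pitch, yaw] about the fixed x, y, z axes, in that order (R = Rz(yaw) Ry(pitch) Rx(roll)).
In Python, from station import env gives the robot as it stands.
- The arm moves only by the shell command python3 -m pendant 'ROWS' [FORCE]. ROWS is JSON, one flat list of numbers, 7 for each row, row after row: the shift along the tool's x, y, z in units of 25 mm (1.0 is 25 mm), then the turn, a rotation vector about the tool's x, y, z in rad, then the opening, from 0 (shut) to 1 (fully open). In form: [tx, ty, tz, rx, ry, rz, claw, tx, ty, tz, rx, ry, rz, claw, ...]. A call has exactly 8 rows; each row shifts and turns the commanded pose from where the row before left it, along the tool's axes as they then stand; what a row does not reach is not made up. A row lasts 1/12 s, in which the tool goes at most 41.7 mm and 7.16 degrees, less where a joint would pass 70% of its speed; a pose out of reach is approached as far as the arm can. A call is refused whole if a number of a shift passes 1 or a number of a turn 0.125, either way. A call with a gripper value outside its range is refused whole. The fingers move at their own pace and stop on an object; FORCE is the grip in N (left out, the last holds). Time passes only in rows, so rows that do not move let the fingers close, or fill a call up. It gives the time, the measured TCP pose, the force, the opening and the grip force at its end, in the units of the state.
- env.read_state(): the state, without advancing time (a new reading comes with each control period).
- env.capture(name): name is "scene" or "top"; returns the picture (384x512x3 uint8, red, green, blue); there is no depth.
- env.camera_params(name): a dict with "camera_matrix" (3x3 intrinsics, pixels), "extrinsics" (4x4, takes a point from camera to world coordinates). Camera axes: x right, y up, looking along -z (the intrinsics and any distortion apply to the point x, -y, -z); pixel columns grow to the right and rows downward; lengths in m; the calibration is good to about 2 mm. A picture is of the moment at which its call begins. camera_params takes no time and is no camera call.
- env.job_done(): hands the job in; it is judged then, once.
The state is a dict: "time_s": time; "q": joint angles; "joint_velocities": joint speeds; "effort": joint torques, N m; "ee_pos": TCP position; "tool_rot": TCP orientation; "wrist_force": force on the tool from outside, world axes, zero at the start; "wrist_torque": the same for the moment, N m; "width": opening from 0.0 (shut) to 1.0 (fully open); "grip_force": force on a finger pad.
Only numpy, scipy, OpenCV 4.12 (cv2) and the standard library are available. Lean on these libraries where they do the work, as an engineer would, in place of code of your own. Each camera call takes 0.05 s, during which the arm holds its last target. There are 200 camera calls.

## Task

Make up the two service kits for the plastic shredder. Knife kit, in the square three-bay tray: the toothed cutter standing hub up in the wide bay, the hexagon nut flat in the narrow bay beside it, and the square shaft stub lying lengthwise in the long bay; drive kit, in the oblong two-bay tray: the belt pulley flat in the wide bay and the bearing flat in the narrow bay. Set each part down without dropping it, resting fully on the floor of its bay, and leave the oil bottle, the jar and the jar lid standing where they are.

Things in the scene. Friction and masses are not known exactly. Their poses are not given: they have to be found in the camera images.
- cutter_hub (a point): Shredder cutter, dark steel, 54 mm tall: below, a disc 14 mm thick with three hooked teeth (tips 30 mm from the axis), and on it an upright round hub, 34 mm in diameter and 40 mm tall, by which it is gripped. This point is the middle of the hub, 34 mm above the underside (20 mm above the toothed disc). z up along the hub. About 0.4 kg.
- shaft_mid (a point): Square shaft stub, bright steel, lying on the bench: a bar 24 x 24 mm in section and 56 mm long, with a round 18 mm journal 12 mm long on each end, 80 mm over all. This point is its centre, 12 mm above the underside. x runs along its length. About 0.3 kg.
- nut_mid (a point): Large hexagon nut, steel, lying flat: 41 mm across flats, 47 mm across corners, 22 mm tall, 27 mm bore. This point is its centre, 11 mm above the underside. z up; x is square to one pair of flats (the others at 60 and 120 degrees from it). About 0.13 kg.
- pulley_mid (a point): V-belt pulley, aluminium, lying flat: two rims 54 mm in diameter with a V groove between, 30 mm tall (upper rim the top 6 mm, lower rim the bottom 6 mm). This point is its centre, 15 mm above the underside. z up. About 0.22 kg.
- bearing_mid (a point): Ball bearing, steel with a black seal ring, lying flat: 47 mm in diameter, 20 mm bore, 14 mm tall. This point is its centre, 7 mm above the underside. z up. About 0.11 kg.
- square_tray: Knife-kit tray, grey sheet metal, nearly square, 168 (x) by 158 (y) mm, three bays. Fixed. Floor 3 mm thick; walls and dividers 4 mm thick, 12 mm high. Origin: centre of underside. Bays (inside x by y; centre, tray frame, mm): long bay on the -x side 66 by 150, centre (-47, 0); wide bay 90 by 84, centre (35, -33); narrow bay 90 by 62, centre (35, 44).
- oblong_tray: Drive-kit tray, grey sheet metal, oblong, 112 (x) by 162 (y) mm, two bays. Fixed. Floor 3 mm thick; walls and dividers 4 mm thick, 12 mm high. Origin: centre of underside. Bays (inside x by y; centre, tray frame, mm): wide bay 104 by 84, centre (0, -35); narrow bay 104 by 66, centre (0, 44).
- oiler: Bystander: small white oil bottle with a grey pointed spout, standing, 42 mm in diameter, 70 mm tall; body shoulder at 38 mm. Origin: centre of its underside.
- jar_mid (a point): Bystander: clear screw jar with small hardware in it and a metal lid, standing, 55 mm in diameter, 56 mm tall. This point is its centre, 28 mm above the bench.
- jarlid: Bystander: white ribbed plastic jar lid lying flat, 56 mm in diameter, 16 mm tall. Origin: centre of its underside.
Things that resemble listed ones, but are neither listed nor needed, are in the scene too. What is shaped like the part that bears shaft_mid but orange or pink is not meant.

How it is judged (in metres and radians):
At the end, for the whole second after the job is handed in: Each part flat on the floor of its bay (height within 4 mm), between its walls, at rest: square tray: cutter hub up in wide bay, nut in narrow bay, shaft in long bay within 0.4 rad of its length; oblong tray: pulley in wide bay, bearing in narrow bay (x of cutter_hub in the frame of square_tray between 0.0125 and 0.0575 m and y of cutter_hub in the frame of square_tray between -0.0545 and -0.0115 m and z of cutter_hub in the frame of square_tray between 0.033 and 0.041 m and x of nut_mid in the frame of square_tray between 0.009 and 0.061 m and y of nut_mid in the frame of square_tray between 0.032 and 0.056 m and z of nut_mid in the frame of square_tray between 0.01 and 0.018 m and x of shaft_mid in the frame of square_tray between -0.0695 and -0.0245 m and y of shaft_mid in the frame of square_tray between -0.04 and 0.04 m and z of shaft_mid in the frame of square_tray between 0.011 and 0.019 m and angle between the x axis of shaft_mid and the y axis of square_tray, either way round below 0.4 rad and x of pulley_mid in the frame of oblong_tray between -0.0265 and 0.0265 m and y of pulley_mid in the frame of oblong_tray between -0.0515 and -0.0185 m and z of pulley_mid in the frame of oblong_tray between 0.014 and 0.022 m and x of bearing_mid in the frame of oblong_tray between -0.03 and 0.03 m and y of bearing_mid in the frame of oblong_tray between 0.033 and 0.055 m and z of bearing_mid in the frame of oblong_tray between 0.006 and 0.014 m and linear speed of each of cutter, shaft, nut, pulley, bearing below 0.02 m/s); the robot touches nothing.
It fails at once if a loose bystander (oil bottle, jar, jar lid) is pushed more than 20 mm or knocked over (distance of any of oiler, jar_mid, jarlid from where it was at the start of the episode above 0.02 m or angle between any of oiler, jar_mid, jarlid's own z axis and vertical above 0.5 rad).
It fails at once if a machine part is dropped or thrown (moves faster than 0.7 m/s, a fall of about 25 mm, with no finger on it) ((linear speed of cutter above 0.7 m/s and contact force between cutter and the fingers below 0.05 N) or (linear speed of shaft above 0.7 m/s and contact force between shaft and the fingers below 0.05 N) or (linear speed of nut above 0.7 m/s and contact force between nut and the fingers below 0.05 N) or (linear speed of pulley above 0.7 m/s and contact force between pulley and the fingers below 0.05 N) or (linear speed of bearing above 0.7 m/s and contact force between bearing and the fingers below 0.05 N)).
It also fails if it takes over 122 s, if anything falls off the work surface, if the arm or the gripper's body presses on something with over 40 N, if the wrist force passes 120 N, or if a joint passes its speed limit or range.

## Working session

There is one attempt and no reset: what is moved stays moved. The work goes in short steps, Python scripts to look and compute and a shell command to move; the robot and the scene stay as the last step left them, time stands still between calls to the robot, and variables do not carry over. Pictures are saved under pics/ and viewed, at most 14 in all, crops included, and the job is handed in when it is done.

```bash
mkdir -p pics
cat > h.py <<'E'
import numpy as np,cv2
from station import env
def cam(n):
    p=env.camera_params(n);return np.array(p["camera_matrix"]),np.array(p["extrinsics"]),p
def ray(n,u,v):
    K,T,p=cam(n)
    d=np.linalg.inv(K)@[u,v,1];d=np.array([d[0],-d[1],-d[2]])
    return T[:3,3],T[:3,:3]@d
def onz(n,u,v,z):
    o,d=ray(n,u,v);return o+d*(z-o[2])/d[2]
def proj(n,P):
    K,T,p=cam(n);c=T[:3,:3].T@(np.array(P)-T[:3,3]);c=K@[c[0],-c[1],-c[2]];return c[:2]/c[2]
def tri(a,b):
    (o1,d1),(o2,d2)=ray(*a),ray(*b);A=np.c_[d1,-d2];s=np.linalg.lstsq(A,o2-o1,rcond=None)[0]
    p,q=o1+s[0]*d1,o2+s[1]*d2;return (p+q)/2,np.linalg.norm(p-q)
def shot(n,f):
    im=env.capture(n)[:,:,::-1].copy();cv2.imwrite('pics/'+f+'.png',im);return im
E
python3 - <<'E'
from h import *
np.set_printoptions(precision=4,suppress=True)
for n in("scene","top"):
    im=shot(n,n+'0');cv2.imwrite(f'pics/{n}0b.png',cv2.resize(im,(800,600),interpolation=cv2.INTER_CUBIC));print(cam(n))
print(env.read_state())
E
```

```text
(array([[394.7753,   0.    , 258.2578],
       [  0.    , 394.7753, 191.2832],
       [  0.    ,   0.    ,   1.    ]]), array([[-0.0179, -0.8552,  0.518 ,  1.0287],
       [ 0.9997, -0.0084,  0.0208,  0.0199],
       [-0.0135,  0.5182,  0.8551,  0.8917],
       [ 0.    ,  0.    ,  0.    ,  1.    ]]), {'camera_matrix': array([[394.7753,   0.    , 258.2578],
       [  0.    , 394.7753, 191.2832],
       [  0.    ,   0.    ,   1.    ]]), 'extrinsics': array([[-0.0179, -0.8552,  0.518 ,  1.0287],
       [ 0.9997, -0.0084,  0.0208,  0.0199],
       [-0.0135,  0.5182,  0.8551,  0.8917],
       [ 0.    ,  0.    ,  0.    ,  1.    ]])})
(array([[417.6203,   0.    , 255.925 ],
       [  0.    , 417.6203, 188.4001],
       [  0.    ,   0.    ,   1.    ]]), array([[-0.0029,  0.9972, -0.0746,  0.4506],
       [-0.9998, -0.0045, -0.0218, -0.0042],
       [-0.022 ,  0.0745,  0.997 ,  0.9334],
       [ 0.    ,  0.    ,  0.    ,  1.    ]]), {'camera_matrix': array([[417.6203,   0.    , 255.925 ],
       [  0.    , 417.6203, 188.4001],
       [  0.    ,   0.    ,   1.    ]]), 'extrinsics': array([[-0.0029,  0.9972, -0.0746,  0.4506],
       [-0.9998, -0.0045, -0.0218, -0.0042],
       [-0.022 ,  0.0745,  0.997 ,  0.9334],
       [ 0.    ,  0.    ,  0.    ,  1.    ]])})
{'time_s': 0.1, 'q': array([-67.3179,  22.0103,   0.9391,  78.5545,  -0.3603,  79.541 ,
        -2.6642]), 'joint_velocities': array([ 0.0241, -0.1057, -0.1478, -0.1341, -0.1426, -0.0669,  0.0368]), 'effort': array([  0.0032, -62.913 ,   0.8478, -37.2759,   0.017 ,   0.0104,
         0.0001]), 'ee_pos': array([0.2766, 0.5601, 0.303 ]), 'tool_rot': array([-179.8971,    0.0025,  153.7169]), 'wrist_force': array([ 0.7032,  0.3949, -0.6357]), 'wrist_torque': array([-0.0549, -0.0338,  0.0136]), 'grip_force': 0.0, 'width': 1.0014629901460326}
```

View pics/scene0b.png

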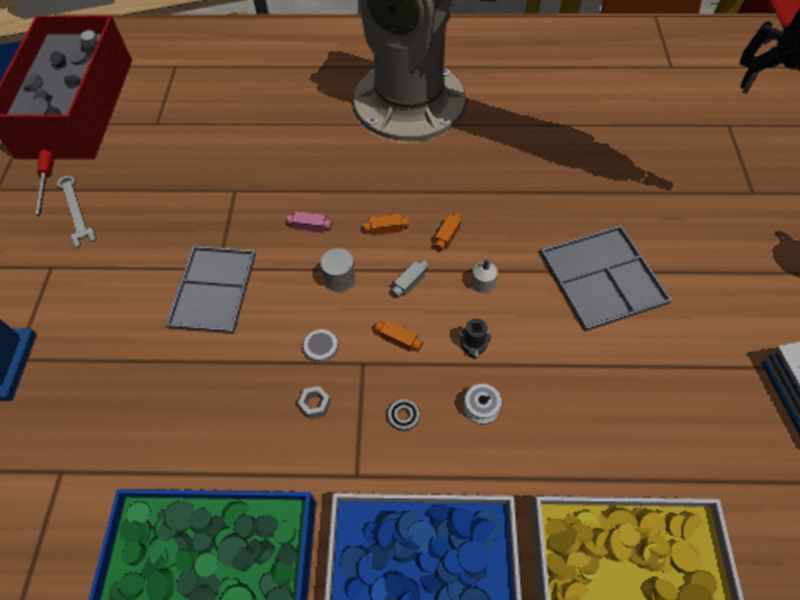

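View pics/top0b.png

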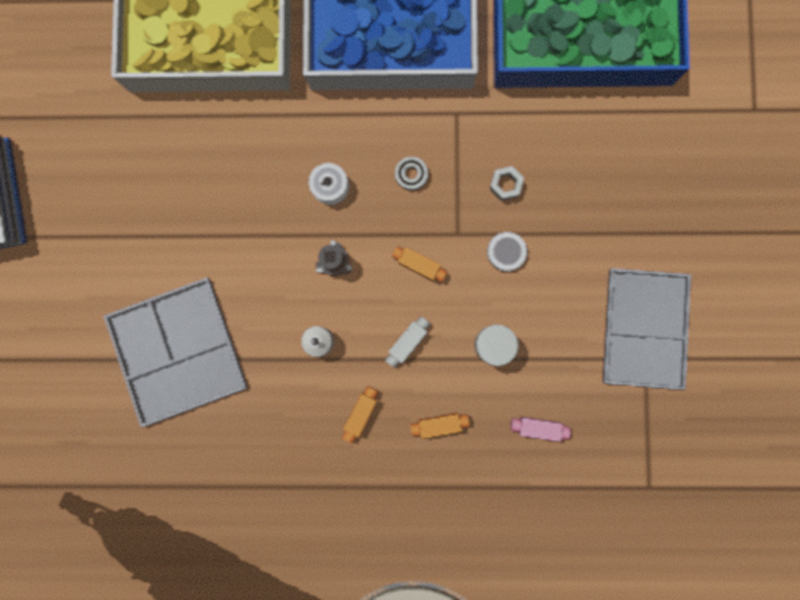

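The top view (800 px scale) shows the pulley at (329,184), bearing (412,173), nut (508,183), cutter (333,260) and steel shaft (409,342). The square tray is at about (176,352) and the oblong tray at (647,329).

Possible mix-ups:
- **Shaft:** orange stubs at (420,265), (360,415) and (440,426), and a pink one at (541,430). I choose the bright steel one at (409,342).
- **Bearing or pulley:** the jar lid at (508,252) is white with a plain grey centre. The jar is at (498,346) and the oiler at (317,341).

I'll measure with masks in both views.

Run:
```python
from h import *
np.set_printoptions(precision=3,suppress=True)
seeds={'pulley':((329,184),(482,403)),'bearing':((412,173),(403,414)),'nut':((508,183),(314,402)),'cutter':((333,260),(475,337)),'shaft':((409,342),(409,278)),
'oiler':((317,341),(484,276)),'jar':((498,346),(338,270)),'lid':((508,252),(320,345)),'sq':((190,390),(580,255)),'ob':((647,360),(215,265))}
C={}
for i,n in enumerate(('top','scene')):
    im=cv2.imread(f'pics/{n}0.png');hsv=cv2.cvtColor(im,cv2.COLOR_BGR2HSV)
    m=((hsv[...,1]<75)).astype(np.uint8)*255
    cs,_=cv2.findContours(m,cv2.RETR_EXTERNAL,cv2.CHAIN_APPROX_NONE)
    for k,s in seeds.items():
        p=np.array(s[i])/1.5625
        c=max(cs,key=lambda c:cv2.pointPolygonTest(c,tuple(map(float,p)),True))
        r=cv2.minAreaRect(c);C[k,n]=c;bx=cv2.boundingRect(c)
        print(k,n,'rect',np.round(r[0],1),np.round(r[1],1),round(r[2],1),'bbox',bx,'A',cv2.contourArea(c))
        if k in('sq','ob'):
            print('  corners z=.015',[tuple(np.round(onz(n,*q,.015)[:2],3)) for q in cv2.boxPoints(r)] if n=='top' else '', [tuple(np.round(onz(n,*q,.015)[:2],3)) for q in cv2.approxPolyDP(c,4,True)[:,0]])
    if i==0:pass
for k in seeds:
    a,b=cv2.minAreaRect(C[k,'top'])[0],cv2.minAreaRect(C[k,'scene'])[0]
    P,e=tri(('top',*a),('scene',*b));print(k,P,round(e,4))
K=cam('top')
a=cv2.imread('pics/top0.png')[100:245,190:340];b=cv2.imread('pics/scene0.png')[155:280,180:330]
b=cv2.resize(b,(600,500));a=cv2.resize(a,(600,580));cv2.imwrite('pics/crop.png',a)
```

```text
pulley top rect [210. 117.] [26. 26.] 90.0 bbox (197, 104, 27, 27) A 534.5
bearing top rect [263.  110.5] [21. 22.] 90.0 bbox (252, 100, 23, 22) A 356.0
nut top rect [324.5 116.5] [21. 21.] 90.0 bbox (314, 106, 22, 22) A 337.0
cutter top rect [211.  165.6] [22.9 22. ] 70.0 bbox (202, 153, 24, 23) A 331.0
shaft top rect [260.5 218.7] [12.5 37.6] 38.7 bbox (246, 202, 29, 33) A 394.5
oiler top rect [202.3 218.3] [20.5 19.8] 45.0 bbox (192, 208, 22, 21) A 314.5
jar top rect [317.5 220.5] [27. 27.] 90.0 bbox (304, 207, 28, 28) A 570.5
lid top rect [324.  160.5] [25. 26.] 90.0 bbox (311, 148, 27, 26) A 506.5
sq top rect [111.3 225.1] [76.6 74.4] 69.7 bbox (66, 177, 92, 97) A 5448.5
  corners z=.015 [(np.float64(0.491), np.float64(0.445)), (np.float64(0.548), np.float64(0.289)), (np.float64(0.389), np.float64(0.228)), (np.float64(0.333), np.float64(0.381))] [(np.float64(0.546), np.float64(0.294)), (np.float64(0.491), np.float64(0.438)), (np.float64(0.335), np.float64(0.378)), (np.float64(0.389), np.float64(0.233))]
ob top rect [414.1 210.2] [54.  75.8] 3.4 bbox (386, 171, 57, 79) A 3874.0
 
[... 1122 characters left out ...]
0.396), np.float64(0.235)), (np.float64(0.553), np.float64(0.293)), (np.float64(0.496), np.float64(0.439))]
ob scene rect [134.4 184.5] [43.4 61.9] 15.4 bbox (106, 157, 57, 56) A 2209.5
  corners z=.015  [(np.float64(0.391), np.float64(-0.376)), (np.float64(0.551), np.float64(-0.388)), (np.float64(0.562), np.float64(-0.276)), (np.float64(0.4), np.float64(-0.267))]
pulley [0.68  0.119 0.017] 0.0019
bearing [ 0.696 -0.     0.007] 0.0008
nut [ 0.679 -0.136  0.014] 0.0032
cutter [0.57  0.114 0.019] 0.0018
shaft [0.453 0.007 0.013] 0.001
oiler [0.454 0.134 0.02 ] 0.001
jar [ 0.448 -0.116  0.028] 0.002
lid [ 0.582 -0.135  0.005] 0.0022
sq [0.439 0.342 0.002] 0.0033
ob [ 0.471 -0.334  0.   ] 0.0002
```

View pics/crop.png

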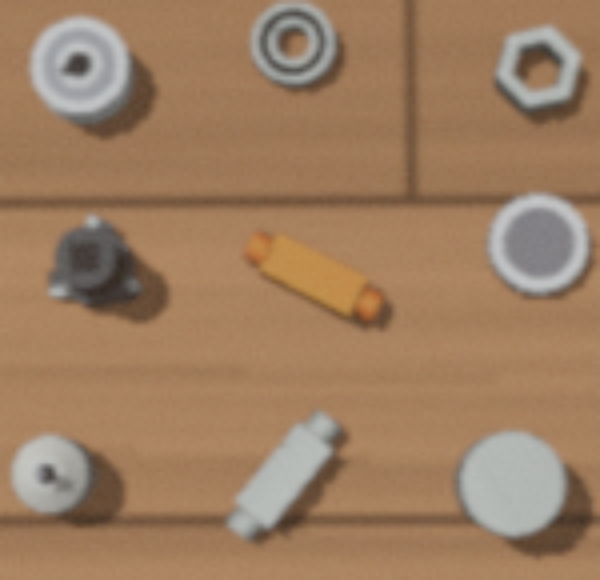

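The crop confirms the choice: steel shaft, black-ringed bearing, hex nut, grooved pulley, and dark cutter with its hub up. Next I'll write a helper that works out the moves, and get the nut angle and the hub-top position.

```bash
cat >> h.py <<'E'
from scipy.spatial.transform import Rotation as Ro
def go(x,y,z,yaw=None):
    s=env.read_state();p=s["ee_pos"];r=s["tool_rot"];y0=r[2]
    yaw=y0 if yaw is None else yaw
    dy=(yaw-y0+180)%360-180
    R=Ro.from_euler('z',yaw,degrees=True)*Ro.from_euler('x',180,degrees=True)
    d=R.inv().apply(np.array([x,y,z])-p)/.025
    E=Ro.from_euler('xyz',r,degrees=True).inv()*Ro.from_euler('xyz',[180,0,y0],degrees=True)
    print(f"t={s['time_s']:.1f} at {np.round(p,4)} rot {np.round(r,1)} F{np.round(s['wrist_force'],1)} w{s['width']:.2f} g{s['grip_force']:.1f}| first rz {-np.radians(dy):.3f}, then shift {np.round(d,2)}, level {np.round(E.as_rotvec(),3)}")
E
python3 - <<'E'
from h import *
im=cv2.imread('pics/top0.png');hsv=cv2.cvtColor(im,cv2.COLOR_BGR2HSV)
print('hubtop',onz('top',212.5,162.5,.054))
# nut outline on top plane
m=(hsv[...,1]<75).astype(np.uint8);c=max(cv2.findContours(m[100:132,308:342],0,1)[0],key=cv2.contourArea)[:,0]+[308,100]
W=np.array([onz('top',*q,.022)[:2] for q in c])
best=[]
for a in range(0,60,3):
    s=sum(np.ptp(W@[np.cos(np.radians(a+k)),np.sin(np.radians(a+k))]) for k in(0,60,120));best.append((round(s/3*1e3,1),a))
print(sorted(best)[:8],sorted(best)[-3:],W.min(0)/2+W.max(0)/2)
# bigger-z circles
for k,(u,v),z in(('pulley',(210,117),.03),('bearing',(263,110.5),.014)):print(k,onz('top',u,v,z))
go(.57,.114,.2)
E
```

```text
hubtop [0.57209422 0.1071862  0.054     ]
[(np.float64(45.6), 12), (np.float64(45.6), 15), (np.float64(46.2), 9), (np.float64(46.4), 18), (np.float64(46.7), 6), (np.float64(47.0), 21), (np.float64(47.1), 3), (np.float64(47.5), 0)] [(np.float64(49.2), 39), (np.float64(49.2), 45), (np.float64(49.3), 42)] [ 0.6774807  -0.13630558]
pulley [0.67644331 0.11624438 0.03      ]
bearing [ 6.94229829e-01 -5.05652215e-04  1.40000000e-02]
t=0.1 at [0.2766 0.5601 0.303 ] rot [-179.9    0.   153.7] F[ 0.7  0.4 -0.6] w1.00 g0.0| first rz -0.000, then shift [-18.42 -10.8    4.12], level [-0.002  0.    -0.   ]
```

```bash
python3 -m pendant '[-0.95,-0.56,0.2,0,0,0,1,-0.95,-0.56,0.2,0,0,0,1,-0.95,-0.56,0.2,0,0,0,1,-0.95,-0.56,0.2,0,0,0,1,-0.95,-0.56,0.2,0,0,0,1,-0.95,-0.56,0.2,0,0,0,1,-0.95,-0.56,0.2,0,0,0,1,-0.95,-0.56,0.2,0,0,0,1]' 40
python3 -m pendant '[-0.95,-0.56,0.2,0,0,0,1,-0.95,-0.56,0.2,0,0,0,1,-0.95,-0.56,0.2,0,0,0,1,-0.95,-0.56,0.2,0,0,0,1,-0.95,-0.56,0.2,0,0,0,1,-0.95,-0.56,0.2,0,0,0,1,-0.95,-0.56,0.2,0,0,0,1,-0.95,-0.56,0.2,0,0,0,1]'
python3 -c "from h import *; go(.571,.109,.1)"
```

```text
time_s: 0.77
ee_pos: [0.3979, 0.3744, 0.2633]
tool_rot: [-180.0, -0.0, 153.7]
wrist_force: [0.5, 0.8, 0.0]
width: 0.999
grip_force: 0.0
time_s: 1.43
ee_pos: [0.5186, 0.19, 0.2233]
tool_rot: [-180.0, -0.0, 153.7]
wrist_force: [0.4, -0.4, 0.5]
width: 1.0
grip_force: 0.0
t=1.4 at [0.5186 0.19   0.2233] rot [-180.    -0.   153.7] F[ 0.4 -0.4  0.5] w1.00 g0.0| first rz -0.000, then shift [-3.31 -1.98  4.93], level [-0.001 -0.     0.   ]
```

```bash
python3 -m pendant '[-0.83,-0.5,0.2,0,0,0,1,-0.83,-0.5,0.2,0,0,0,1,-0.83,-0.5,0.3,0,0,0,1,-0.83,-0.5,0.4,0,0,0,1,0,0,0.3,0,0,0,1,0,0,0.3,0,0,0,1,0,0,0,0,0,0,1,0,0,0,0,0,0,1]'
python3 - <<'E'
from h import *
go(.571,.109,.094)
a=shot('scene','s1')[160:290,250:380];b=shot('top','t1')[100:230,150:280]
cv2.imwrite('pics/c1.png',cv2.resize(np.hstack([a,b]),(800,400),interpolation=cv2.INTER_CUBIC))
E
```

```text
time_s: 2.1
ee_pos: [0.5697, 0.1111, 0.1808]
tool_rot: [-180.0, -0.1, 153.8]
wrist_force: [0.0, -0.1, 0.2]
width: 0.998
grip_force: 0.0
t=2.1 at [0.5697 0.1111 0.1808] rot [-1.800e+02 -1.000e-01  1.538e+02] F[ 0.  -0.1  0.2] w1.00 g0.0| first rz -0.000, then shift [-0.08 -0.05  3.47], level [-0.001 -0.002  0.   ]
```

View pics/c1.png

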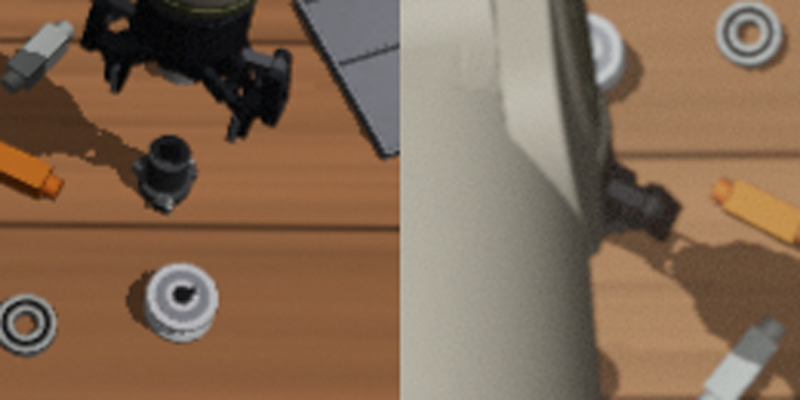

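The crop shows the open gripper above and behind the cutter, with the hub top at crop pixel (170,150), clear of the fingers. I'll check the hub by triangulation, then descend.

```bash
python3 -c "
from h import *
print(tri(('top',212.5,162.5),('scene',305.3,208.7)),onz('scene',305.3,208.7,.054))"
python3 -m pendant '[0,0,0.45,0,0,0,1,0,0,0.45,0,0,0,1,0,0,0.45,0,0,0,1,0,0,0.45,0,0,0,1,0,0,0.45,0,0,0,1,0,0,0.4,0,0,0,1,0,0,0.4,0,0,0,1,0,0,0.4,0,0,0,1]'
```

```text
(array([0.57158771, 0.11014319, 0.05756937]), np.float64(0.006765917358537385)) [0.56933156 0.11394696 0.054     ]
time_s: 2.87
ee_pos: [0.5705, 0.1096, 0.0939]
tool_rot: [-180.0, -0.0, 153.7]
wrist_force: [-0.3, -0.2, 0.6]
width: 0.999
grip_force: 0.0
```

```bash
python3 -m pendant '[0,0,0,0,0,0,0,0,0,0,0,0,0,0,0,0,0,0,0,0,0,0,0,0,0,0,0,0,0,0,0,0,0,0,0,0,0,0,0,0,0,0,0,0,0,0,0,0,0,0,0,0,0,0,0,0]' 50
python3 -c "from h import *; go(.488,.318,.2)"
```

```text
time_s: 3.53
ee_pos: [0.5714, 0.11, 0.0962]
tool_rot: [179.9, 0.1, 153.7]
wrist_force: [1.1, 0.3, 6.2]
width: 0.383
grip_force: 50.2
t=3.5 at [0.5714 0.11   0.0962] rot [1.799e+02 1.000e-01 1.537e+02] F[1.1 0.3 6.2] w0.38 g50.2| first rz -0.000, then shift [ 6.67  5.98 -4.15], level [0.002 0.002 0.   ]
```

```bash
python3 -m pendant '[0,0,-0.7,0,0,0,0,0,0,-0.8,0,0,0,0,0,0,-0.9,0,0,0,0,0,0,-0.8,0,0,0,0,0.4,0.4,-0.5,0,0,0,0,0.8,0.72,0,0,0,0,0,0.8,0.72,0,0,0,0,0,0.8,0.72,0,0,0,0,0]'
python3 -m pendant '[0.8,0.72,0,0,0,0,0,0.8,0.72,0,0,0,0,0,0.8,0.72,0,0,0,0,0,0.8,0.72,0,0,0,0,0,0.6,0.54,0,0,0,0,0,0.2,0.2,0,0,0,0,0,0,0,0,0,0,0,0,0,0,0,0,0,0,0]'
python3 -c "from h import *; go(.488,.318,.100)"
```

```text
time_s: 4.2
ee_pos: [0.5352, 0.1984, 0.1873]
tool_rot: [-179.9, -0.0, 153.6]
wrist_force: [0.2, 0.9, -3.1]
width: 0.381
grip_force: 50.2
time_s: 4.87
ee_pos: [0.4866, 0.3225, 0.187]
tool_rot: [-179.9, 0.0, 153.7]
wrist_force: [0.3, -1.2, -2.4]
width: 0.386
grip_force: 50.2
t=4.9 at [0.4866 0.3225 0.187 ] rot [-179.9    0.   153.7] F[ 0.3 -1.2 -2.4] w0.39 g50.2| first rz -0.000, then shift [-0.13 -0.13  3.48], level [-0.002  0.    -0.   ]
```

```bash
python3 -m pendant '[-0.13,-0.13,0.6,0,0,0,0,0,0,0.6,0,0,0,0,0,0,0.6,0,0,0,0,0,0,0.5,0,0,0,0,0,0,0.4,0,0,0,0,0,0,0.3,0,0,0,0,0,0,0.2,0,0,0,0,0,0,0,0,0,0,0]'
python3 -c "from h import *; go(.488,.318,.100)
im=shot('scene','s2')[120:240,320:470];cv2.imwrite('pics/c2.png',cv2.resize(im,(750,600),interpolation=2))"
```

```text
time_s: 5.53
ee_pos: [0.4878, 0.3186, 0.1066]
tool_rot: [-179.9, -0.0, 153.7]
wrist_force: [-0.0, -0.6, -4.4]
width: 0.388
grip_force: 50.3
t=5.5 at [0.4878 0.3186 0.1066] rot [-179.9   -0.   153.7] F[-0.  -0.6 -4.4] w0.39 g50.3| first rz -0.000, then shift [-0.02 -0.02  0.27], level [-0.001 -0.001  0.   ]
```

View pics/c2.png

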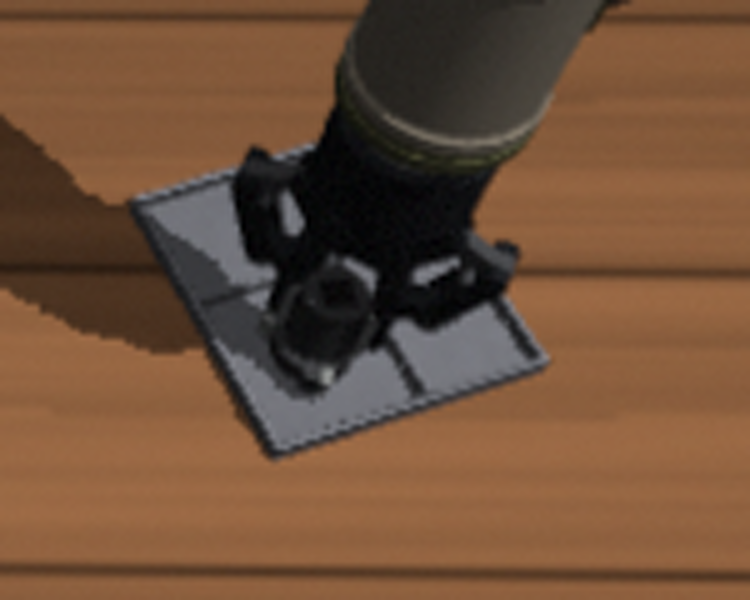

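The cutter hangs over the middle of the wide bay, hub at crop (335,295) and inside the dividers. Lowering gently.

```bash
python3 -m pendant '[0,0,0.06,0,0,0,0,0,0,0.06,0,0,0,0,0,0,0.06,0,0,0,0,0,0,0.04,0,0,0,0,0,0,0.04,0,0,0,0,0,0,0.04,0,0,0,0,0,0,0,0,0,0,0,0,0,0,0,0,0,0]'
```

```text
time_s: 6.25
ee_pos: [0.488, 0.3191, 0.1001]
tool_rot: [-180.0, -0.0, 153.7]
wrist_force: [0.2, 0.7, -3.8]
width: 0.382
grip_force: 50.3
```

```bash
python3 -m pendant '[0,0,0.04,0,0,0,0,0,0,0.04,0,0,0,0,0,0,0.04,0,0,0,0,0,0,0,0,0,0,0,0,0,0,0,0,0,0,0,0,0,0,0,0,0,0,0,0,0,0,0,0,0,0,0,0,0,0]'
```

```text
schema error: expected a multiple of 7 numbers
```

```bash
python3 -m pendant '[0,0,0.04,0,0,0,0, 0,0,0.04,0,0,0,0, 0,0,0.04,0,0,0,0, 0,0,0.04,0,0,0,0, 0,0,0,0,0,0,0, 0,0,0,0,0,0,0, 0,0,0,0,0,0,0, 0,0,0,0,0,0,0]'
```

```text
time_s: 6.92
ee_pos: [0.4882, 0.3192, 0.0992]
tool_rot: [179.9, -0.0, 153.7]
wrist_force: [-11.5, -6.1, 24.5]
width: 0.382
grip_force: 53.3
```

```bash
python3 -m pendant '[0,0,-0.06,0,0,0,0, 0,0,-0.05,0,0,0,0, 0,0,0,0,0,0,0.5, 0,0,0,0,0,0,0.6, 0,0,0,0,0,0,0.65, 0,0,0,0,0,0,0.65, 0,0,-0.1,0,0,0,0.7, 0,0,-0.3,0,0,0,0.7]'
python3 -m pendant '[0,0,-0.7,0,0,0,0.7, 0,0,-0.9,0,0,0,0.7, 0,0,-1,0,0,0,0.8, 0,0,-1,0,0,0,0.9, 0,0,-0.6,0,0,0,1, 0,0,0,0,0,0,1, 0,0,0,0,0,0,1, 0,0,0,0,0,0,1]'
python3 -c "from h import *; go(.453,.007,.2,140.5)"
```

```text
time_s: 7.58
ee_pos: [0.4874, 0.3187, 0.1081]
tool_rot: [-179.9, -0.1, 153.7]
wrist_force: [-0.7, -0.5, 0.4]
width: 0.697
grip_force: 0.0
time_s: 8.25
ee_pos: [0.4877, 0.3189, 0.2134]
tool_rot: [-180.0, -0.0, 153.7]
wrist_force: [-0.8, 0.6, -0.8]
width: 1.002
grip_force: 0.0
t=8.2 at [0.4877 0.3189 0.2134] rot [-180.    -0.   153.7] F[-0.8  0.6 -0.8] w1.00 g0.0| first rz 0.231, then shift [ -6.87 -10.51   0.54], level [-0.001 -0.     0.   ]
```

```bash
python3 -m pendant '[0,0,0.1,0,0,0.115,1, 0,0,0.1,0,0,0.116,1, -0.62,-0.95,0,0,0,0,1, -0.62,-0.95,0,0,0,0,1, -0.62,-0.95,0,0,0,0,1, -0.62,-0.95,0,0,0,0,1, -0.62,-0.95,0,0,0,0,1, -0.62,-0.95,0,0,0,0,1]'
python3 -m pendant '[-0.62,-0.95,0,0,0,0,1, -0.62,-0.95,0,0,0,0,1, -0.62,-0.95,0,0,0,0,1, -0.62,-0.95,0,0,0,0,1, -0.62,-0.95,0,0,0,0,1, 0,0,0.6,0,0,0,1, 0,0,0.6,0,0,0,0.7, 0,0,0,0,0,0,0.6]'
python3 - <<'E'
from h import *
go(.453,.007,.08,140.5)
a=shot('scene','s3')[130:230,200:330]
cv2.imwrite('pics/c3.png',cv2.resize(a,(780,600),interpolation=cv2.INTER_CUBIC))
E
```

```text
time_s: 8.92
ee_pos: [0.468, 0.1484, 0.2076]
tool_rot: [-179.9, -0.1, 140.5]
wrist_force: [1.0, -1.0, 0.4]
width: 1.001
grip_force: 0.0
time_s: 9.58
ee_pos: [0.4511, 0.0084, 0.1757]
tool_rot: [-179.7, -0.2, 140.4]
wrist_force: [-1.0, 0.0, -0.8]
width: 0.745
grip_force: 0.0
t=9.6 at [0.4511 0.0084 0.1757] rot [-179.7   -0.2  140.4] F[-1.   0.  -0.8] w0.74 g0.0| first rz -0.002, then shift [-0.09  0.01  3.83], level [-0.005 -0.004  0.   ]
```

View pics/c3.png

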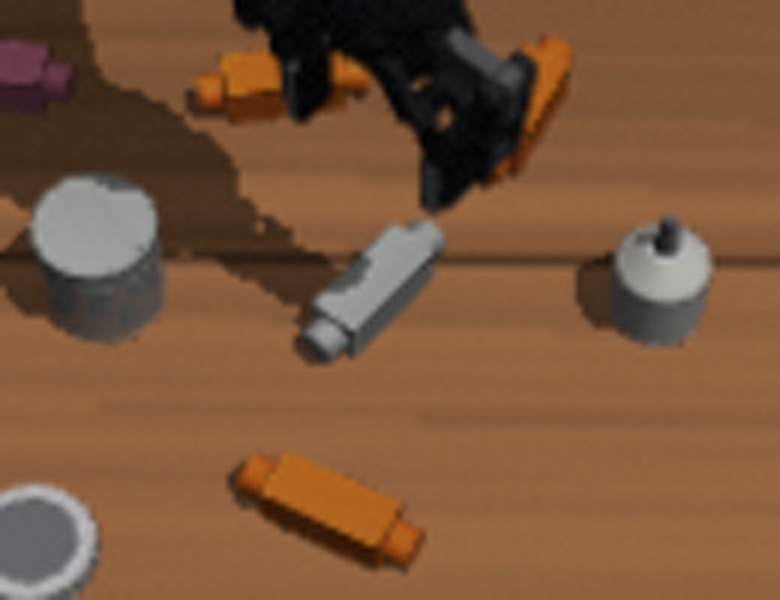

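```bash
python3 -c "
from h import *
a=onz('scene',200+320/6,130+340/6,.012);b=onz('scene',200+428/6,130+237/6,.012);print(a,b,(a+b)/2,np.degrees(np.arctan2(*(b-a)[1::-1])))"
python3 -m pendant '[-0.09,0.01,0.6,0,0,0,0.6, 0,0,0.6,0,0,0,0.6, 0,0,0.6,0,0,0,0.6, 0,0,0.6,0,0,0,0.6, 0,0,0.6,0,0,0,0.6, 0,0,0.4,0,0,0,0.6, 0,0,0.3,0,0,0,0.6, 0,0,0,0,0,0,0.6]'
```

```text
[ 0.4818418  -0.01462414  0.012     ] [0.4269197  0.03255997 0.012     ] [0.45438075 0.00896792 0.012     ] 139.333802206731
time_s: 10.3
ee_pos: [0.4545, 0.0081, 0.0853]
tool_rot: [-179.9, -0.1, 140.5]
wrist_force: [-0.4, 0.9, 0.0]
width: 0.595
grip_force: 0.0
```

```bash
python3 -m pendant '[0,0,0.15,0,0,0,0.5, 0,0,0.1,0,0,0,0.4, 0,0,0,0,0,0,0.3, 0,0,0,0,0,0,0, 0,0,0,0,0,0,0, 0,0,0,0,0,0,0, 0,0,0,0,0,0,0, 0,0,0,0,0,0,0]' 50
python3 -c "from h import *; go(.399,.320,.16,111.1)"
```

```text
time_s: 10.97
ee_pos: [0.4553, 0.0078, 0.0805]
tool_rot: [180.0, 0.0, 140.5]
wrist_force: [-2.0, -1.1, 7.3]
width: 0.265
grip_force: 50.5
t=11.0 at [0.4553 0.0078 0.0805] rot [180.    0.  140.5] F[-2.  -1.1  7.3] w0.27 g50.5| first rz 0.513, then shift [12.46  2.39 -3.18], level [0. 0. 0.]
```

```bash
python3 -m pendant '[0,0,-0.6,0,0,0,0, 0,0,-0.8,0,0,0,0, 0,0,-0.8,0,0,0,0, 0,0,-0.7,0,0,0.1,0, 0,0,-0.6,0,0,0.1,0, 0,0,0,0,0,0.1,0, 0,0,0,0,0,0.1,0, 0,0,0,0,0,0.113,0]'
python3 -m pendant '[0.4,0.08,0,0,0,0,0, 0.8,0.15,0,0,0,0,0, 0.95,0.18,0,0,0,0,0, 0.95,0.18,0,0,0,0,0, 0.95,0.18,0,0,0,0,0, 0.95,0.18,0,0,0,0,0, 0.95,0.18,0,0,0,0,0, 0.95,0.18,0,0,0,0,0]'
python3 -m pendant '[0.95,0.18,0,0,0,0,0, 0.95,0.18,0,0,0,0,0, 0.95,0.18,0,0,0,0,0, 0.95,0.18,0,0,0,0,0, 0.95,0.2,0,0,0,0,0, 0.6,0.1,0,0,0,0,0, 0.2,0.1,0,0,0,0,0, 0,0,0,0,0,0,0]'
python3 -c "from h import *; go(.399,.320,.0835,111.1)"
```

```text
time_s: 11.63
ee_pos: [0.4549, 0.0081, 0.1675]
tool_rot: [-180.0, -0.0, 110.8]
wrist_force: [-0.6, -0.4, -3.4]
width: 0.267
grip_force: 49.8
time_s: 12.3
ee_pos: [0.4229, 0.1817, 0.1672]
tool_rot: [-180.0, -0.0, 111.1]
wrist_force: [-0.6, -0.3, -3.0]
width: 0.267
grip_force: 49.8
time_s: 12.97
ee_pos: [0.3992, 0.3214, 0.167]
tool_rot: [-180.0, 0.0, 111.2]
wrist_force: [0.8, -0.5, -3.9]
width: 0.27
grip_force: 49.7
t=13.0 at [0.3992 0.3214 0.167 ] rot [-180.     0.   111.2] F[ 0.8 -0.5 -3.9] w0.27 g49.7| first rz 0.002, then shift [-0.05 -0.03  3.34], level [-0.001  0.    -0.   ]
```

```bash
python3 -m pendant '[-0.05,-0.03,0.5,0,0,0,0, 0,0,0.6,0,0,0,0, 0,0,0.6,0,0,0,0, 0,0,0.5,0,0,0,0, 0,0,0.4,0,0,0,0, 0,0,0.3,0,0,0,0, 0,0,0.15,0,0,0,0, 0,0,0,0,0,0,0]'
python3 -m pendant '[0,0,0.06,0,0,0,0, 0,0,0.06,0,0,0,0, 0,0,0.05,0,0,0,0, 0,0,0.05,0,0,0,0, 0,0,0.04,0,0,0,0, 0,0,0,0,0,0,0, 0,0,0,0,0,0,0, 0,0,0,0,0,0,0]'
python3 -c "from h import *
im=shot('scene','s4')[120:240,320:470];cv2.imwrite('pics/c4.png',cv2.resize(im,(750,600),interpolation=2))"
```

```text
time_s: 13.63
ee_pos: [0.3995, 0.318, 0.0907]
tool_rot: [-179.9, 0.0, 111.0]
wrist_force: [0.3, 0.1, -3.3]
width: 0.269
grip_force: 49.8
time_s: 14.3
ee_pos: [0.3996, 0.3187, 0.085]
tool_rot: [180.0, -0.0, 111.1]
wrist_force: [-0.0, -0.6, -3.6]
width: 0.265
grip_force: 49.8
```

View pics/c4.png

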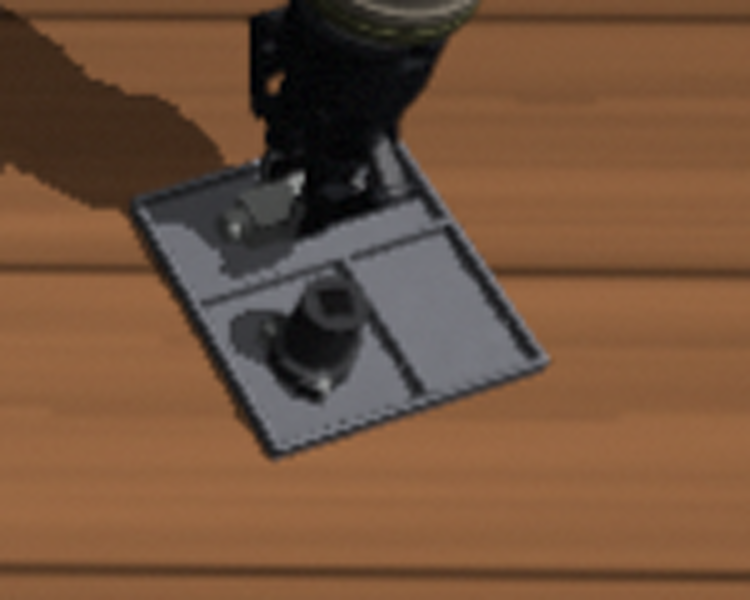

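The cutter stands hub up at crop (325,335) in the wide bay. The shaft lies along the long bay, visible end at (245,220). Setting it down.

```bash
python3 -m pendant '[0,0,0.04,0,0,0,0, 0,0,0.04,0,0,0,0, 0,0,0.04,0,0,0,0, 0,0,0,0,0,0,0, 0,0,0,0,0,0,0, 0,0,0,0,0,0,0, 0,0,0,0,0,0,0, 0,0,0,0,0,0,0]'
```

```text
time_s: 15.02
ee_pos: [0.3998, 0.3188, 0.0835]
tool_rot: [180.0, -0.0, 111.1]
wrist_force: [-6.8, -4.7, 16.7]
width: 0.263
grip_force: 52.3
```

Contact came at .0835 as predicted. Now a narrow release and lift, then on to the nut.

```bash
python3 -m pendant '[0,0,-0.04,0,0,0,0, 0,0,-0.03,0,0,0,0, 0,0,0,0,0,0,0.33, 0,0,0,0,0,0,0.38, 0,0,0,0,0,0,0.38, 0,0,0,0,0,0,0.38, 0,0,-0.1,0,0,0,0.38, 0,0,-0.3,0,0,0,0.38]'
python3 -m pendant '[0,0,-0.6,0,0,0,0.38, 0,0,-0.9,0,0,0,0.38, 0,0,-1,0,0,0,0.5, 0,0,-1,0,0,0,0.6, 0,0,-0.6,0,0,0,0.8, 0,0,0,0,0,0,0.8, 0,0,0,0,0,0,0.8, 0,0,0,0,0,0,0.8]'
python3 -c "from h import *; go(.678,-.136,.2,103)"
```

```text
time_s: 15.68
ee_pos: [0.3991, 0.3183, 0.093]
tool_rot: [-179.9, 0.0, 111.1]
wrist_force: [-0.2, -0.6, 0.4]
width: 0.382
grip_force: 0.0
time_s: 16.35
ee_pos: [0.3993, 0.3185, 0.1958]
tool_rot: [-180.0, 0.0, 111.1]
wrist_force: [0.1, 0.7, -1.1]
width: 0.798
grip_force: 0.0
t=16.4 at [0.3993 0.3185 0.1958] rot [-180.     0.   111.1] F[ 0.1  0.7 -1.1] w0.80 g0.0| first rz 0.141, then shift [-20.22   6.77  -0.17], level [-0.001  0.    -0.   ]
```

```bash
python3 -m pendant '[0,0,0,0,0,0.07,0.7, 0,0,0,0,0,0.071,0.7, -0.94,0.315,0,0,0,0,0.7, -0.94,0.315,0,0,0,0,0.7, -0.94,0.315,0,0,0,0,0.7, -0.94,0.315,0,0,0,0,0.7, -0.94,0.315,0,0,0,0,0.7, -0.94,0.315,0,0,0,0,0.7]'
python3 -m pendant '[-0.94,0.315,0,0,0,0,0.7, -0.94,0.315,0,0,0,0,0.7, -0.94,0.315,0,0,0,0,0.7, -0.94,0.315,0,0,0,0,0.7, -0.94,0.315,0,0,0,0,0.7, -0.94,0.315,0,0,0,0,0.7, -0.94,0.315,0,0,0,0,0.7, -0.94,0.315,0,0,0,0,0.7]'
python3 -m pendant '[-0.94,0.315,0,0,0,0,0.7, -0.94,0.315,0,0,0,0,0.7, -0.94,0.315,0,0,0,0,0.7, -0.94,0.315,0,0,0,0,0.7, -0.94,0.315,0,0,0,0,0.7, -0.94,0.315,0,0,0,0,0.7, -0.48,0.16,0,0,0,0,0.7, 0,0,0,0,0,0,0.7]'
python3 - <<'E'
from h import *
go(.678,-.136,.085,103)
a=shot('scene','s5')[170:290,160:310]
cv2.imwrite('pics/c5.png',cv2.resize(a,(750,600),interpolation=cv2.INTER_CUBIC))
E
```

```text
time_s: 17.02
ee_pos: [0.4772, 0.1906, 0.1949]
tool_rot: [-179.9, 0.0, 103.0]
wrist_force: [-0.3, 0.6, 0.2]
width: 0.698
grip_force: 0.0
time_s: 17.68
ee_pos: [0.5809, 0.0218, 0.1946]
tool_rot: [-179.8, 0.0, 103.0]
wrist_force: [0.5, 0.0, 0.4]
width: 0.698
grip_force: 0.0
time_s: 18.35
ee_pos: [0.6651, -0.1188, 0.1941]
tool_rot: [-179.8, 0.1, 102.7]
wrist_force: [-0.4, 0.0, -0.9]
width: 0.699
grip_force: 0.0
t=18.4 at [ 0.6651 -0.1188  0.1941] rot [-1.798e+02  1.000e-01  1.027e+02] F[-0.4  0.  -0.9] w0.70 g0.0| first rz -0.005, then shift [-0.79  0.35  4.36], level [-0.003  0.002 -0.   ]
```

View pics/c5.png

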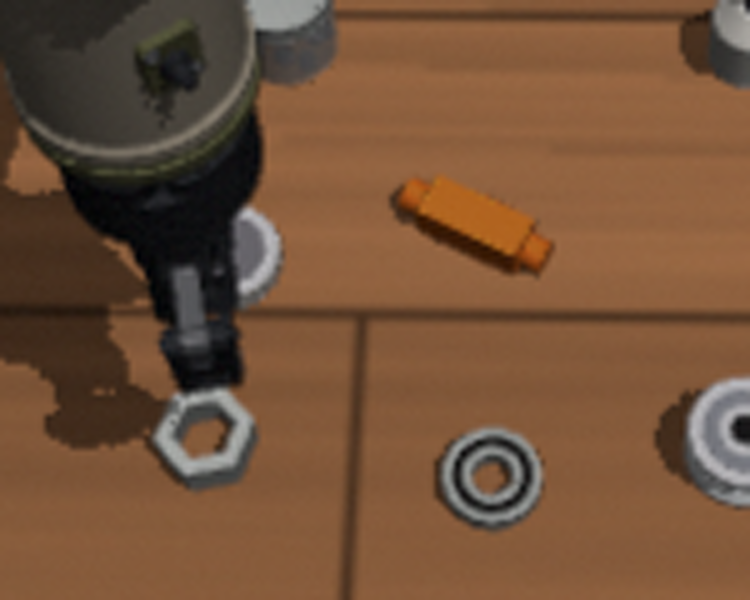

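The nut's top face is centred at crop (205,432), with a pair of flats about square to the fingers. I'll check its position from this view and approach.

```bash
python3 -c "
from h import *
p=onz('scene',201,256.4,.022);print(p,onz('scene',160+491/5,170+475/5,.014),onz('scene',160+745/5,170+428/5,.03));go(*p[:2]/2+[.339,-.068],.092,103) "
python3 -m pendant '[-0.5,0.2,0.3,0,0,0,0.7, -0.29,0.12,0.5,0,0,0,0.7, 0,0,0.6,0,0,0,0.7, 0,0,0.6,0,0,0,0.7, 0,0,0.6,0,0,0,0.7, 0,0,0,0,0,0,0.7, 0,0,0,0,0,0,0.7, 0,0,0,0,0,0,0.7]'
python3 -c "
from h import *
p=onz('scene',201,256.4,.022);go(*p[:2]/2+[.339,-.068],.084,103) "
```

```text
[ 0.6819157  -0.13238311  0.022     ] [0.69837518 0.00207951 0.014     ] [0.67999006 0.11978978 0.03      ]
t=18.4 at [ 0.6648 -0.1166  0.1942] rot [-179.8    0.   102.8] F[-0.1  1.5 -0.5] w0.70 g0.0| first rz -0.003, then shift [-0.82  0.43  4.09], level [-0.003  0.    -0.   ]
time_s: 19.07
ee_pos: [0.6778, -0.1316, 0.1314]
tool_rot: [-180.0, 0.0, 103.0]
wrist_force: [0.2, -0.3, -0.3]
width: 0.702
grip_force: 0.0
t=19.1 at [ 0.6778 -0.1316  0.1314] rot [-180.    0.  103.] F[ 0.2 -0.3 -0.3] w0.70 g0.0| first rz 0.001, then shift [-0.12  0.06  1.9 ], level [-0.  0. -0.]
```

```bash
python3 -m pendant '[-0.12,0.06,0.5,0,0,0,0.7, 0,0,0.6,0,0,0,0.7, 0,0,0.5,0,0,0,0.7, 0,0,0.3,0,0,0,0.7, 0,0,0.1,0,0,0,0.65, 0,0,0.05,0,0,0,0.6, 0,0,0,0,0,0,0.55, 0,0,0,0,0,0,0.5]' 40
python3 -m pendant '[0,0,0,0,0,0,0.45, 0,0,0,0,0,0,0.4, 0,0,0,0,0,0,0, 0,0,0,0,0,0,0, 0,0,0,0,0,0,0, 0,0,0,0,0,0,0, 0,0,0,0,0,0,0, 0,0,0,0,0,0,0]'
python3 -c "
from h import *
go(.46,.39,.15,111.1) "
```

```text
time_s: 19.73
ee_pos: [0.6803, -0.1347, 0.0806]
tool_rot: [179.9, 0.0, 103.0]
wrist_force: [0.1, -0.1, 0.8]
width: 0.499
grip_force: 0.0
time_s: 20.4
ee_pos: [0.6804, -0.1348, 0.0809]
tool_rot: [179.9, 0.0, 103.0]
wrist_force: [-0.2, -0.6, 5.4]
width: 0.465
grip_force: 41.7
t=20.4 at [ 0.6804 -0.1348  0.0809] rot [179.9   0.  103. ] F[-0.2 -0.6  5.4] w0.47 g41.7| first rz -0.141, then shift [22.76 -0.67 -2.76], level [0.001 0.001 0.   ]
```

```bash
python3 -m pendant '[0,0,-0.5,0,0,0,0, 0,0,-0.8,0,0,0,0, 0,0,-0.9,0,0,0,0, 0,0,-0.9,0,0,0,0, 0,0,-0.7,0,0,-0.07,0, 0,0,-0.2,0,0,-0.071,0, 0.5,-0.02,0,0,0,0,0, 0.9,-0.03,0,0,0,0,0]'
python3 -m pendant '[0.98,-0.03,0,0,0,0,0, 0.98,-0.03,0,0,0,0,0, 0.98,-0.03,0,0,0,0,0, 0.98,-0.03,0,0,0,0,0, 0.98,-0.03,0,0,0,0,0, 0.98,-0.03,0,0,0,0,0, 0.98,-0.03,0,0,0,0,0, 0.98,-0.03,0,0,0,0,0]'
python3 -m pendant '[0.98,-0.03,0,0,0,0,0, 0.98,-0.03,0,0,0,0,0, 0.98,-0.03,0,0,0,0,0, 0.98,-0.03,0,0,0,0,0, 0.98,-0.03,0,0,0,0,0, 0.98,-0.03,0,0,0,0,0, 0.98,-0.03,0,0,0,0,0, 0.98,-0.03,0,0,0,0,0]'
python3 -m pendant '[0.98,-0.03,0,0,0,0,0, 0.98,-0.03,0,0,0,0,0, 0.98,-0.03,0,0,0,0,0, 0.98,-0.03,0,0,0,0,0, 0.98,-0.03,0,0,0,0,0, 0.6,-0.03,0,0,0,0,0, 0.2,0,0,0,0,0,0, 0,0,0,0,0,0,0]'
python3 -c "
from h import *
go(.46,.39,.091,111.1) "
```

```text
time_s: 21.07
ee_pos: [0.6655, -0.105, 0.1802]
tool_rot: [-180.0, 0.1, 110.7]
wrist_force: [-0.9, 0.0, -2.4]
width: 0.466
grip_force: 40.9
time_s: 21.73
ee_pos: [0.5881, 0.0803, 0.179]
tool_rot: [-179.9, -0.1, 111.0]
wrist_force: [1.1, 0.4, -0.8]
width: 0.47
grip_force: 40.9
time_s: 22.4
ee_pos: [0.5117, 0.2604, 0.1791]
tool_rot: [-179.9, -0.0, 111.0]
wrist_force: [0.8, 0.0, -1.6]
width: 0.468
grip_force: 40.9
time_s: 23.07
ee_pos: [0.457, 0.3914, 0.1793]
tool_rot: [-179.9, 0.0, 111.2]
wrist_force: [-0.1, -0.5, -0.9]
width: 0.471
grip_force: 40.9
t=23.1 at [0.457  0.3914 0.1793] rot [-179.9    0.   111.2] F[-0.1 -0.5 -0.9] w0.47 g40.9| first rz 0.002, then shift [-0.1   0.09  3.53], level [-0.001  0.    -0.   ]
```

```bash
python3 -m pendant '[-0.1,0.09,0.5,0,0,0,0, 0,0,0.7,0,0,0,0, 0,0,0.7,0,0,0,0, 0,0,0.7,0,0,0,0, 0,0,0.5,0,0,0,0, 0,0,0.3,0,0,0,0, 0,0,0.15,0,0,0,0, 0,0,0,0,0,0,0]'
python3 -c "
from h import *
go(.46,.39,.084,111.1)
im=shot('scene','s6')[120:240,320:470];cv2.imwrite('pics/c6.png',cv2.resize(im,(750,600),interpolation=2))"
```

```text
time_s: 23.73
ee_pos: [0.4617, 0.3879, 0.0903]
tool_rot: [-179.9, 0.1, 111.0]
wrist_force: [0.2, -0.8, -1.1]
width: 0.469
grip_force: 40.9
t=23.7 at [0.4617 0.3879 0.0903] rot [-1.799e+02  1.000e-01  1.110e+02] F[ 0.2 -0.8 -1.1] w0.47 g40.9| first rz -0.001, then shift [ 0.1  -0.03  0.25], level [-0.001  0.001 -0.   ]
```

View pics/c6.png

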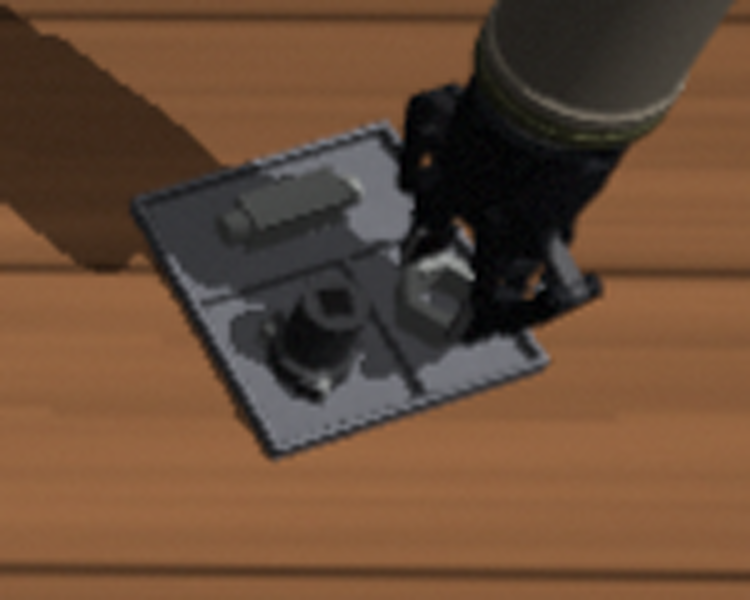

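The shaft lies flat in the long bay and the cutter is still upright. The nut, at crop (435,295), hovers between the divider and the wall of the narrow bay. Setting it down.

```bash
python3 -m pendant '[0.1,-0.03,0.06,0,0,0,0, 0,0,0.06,0,0,0,0, 0,0,0.05,0,0,0,0, 0,0,0.05,0,0,0,0, 0,0,0.05,0,0,0,0, 0,0,0.04,0,0,0,0, 0,0,0,0,0,0,0, 0,0,0,0,0,0,0]'
```

```text
time_s: 24.45
ee_pos: [0.4598, 0.391, 0.0838]
tool_rot: [180.0, -0.0, 111.1]
wrist_force: [-2.8, -1.0, 5.4]
width: 0.467
grip_force: 41.6
```

Contact. Release, lift, then head to the pulley with the closing axis along world y (yaw near 174.5).

```bash
python3 -m pendant '[0,0,0,0,0,0,0.52, 0,0,0,0,0,0,0.56, 0,0,0,0,0,0,0.58, 0,0,0,0,0,0,0.58, 0,0,0,0,0,0,0.58, 0,0,-0.1,0,0,0,0.58, 0,0,-0.3,0,0,0,0.58, 0,0,-0.6,0,0,0,0.58]'
python3 -m pendant '[0,0,-0.9,0,0,0,0.58, 0,0,-1,0,0,0,0.6, 0,0,-1,0,0,0,0.8, 0,0,-0.5,0,0,-0.1,0.9, 0,0,0,0,0,-0.12,0.9, 0,0,0,0,0,-0.12,0.9, 0,0,0,0,0,-0.12,0.9, 0,0,0,0,0,0,0.9]'
python3 -c "
from h import *
go(.679,.1185,.18,174.5) "
```

```text
time_s: 25.12
ee_pos: [0.459, 0.3902, 0.1074]
tool_rot: [-179.8, 0.1, 111.1]
wrist_force: [-0.2, 0.6, -1.0]
width: 0.58
grip_force: 0.0
time_s: 25.78
ee_pos: [0.46, 0.3909, 0.1943]
tool_rot: [179.9, -0.0, 137.8]
wrist_force: [-0.2, -1.0, 0.0]
width: 0.904
grip_force: 0.0
t=25.8 at [0.46   0.3909 0.1943] rot [179.9  -0.  137.8] F[-0.2 -1.   0. ] w0.90 g0.0| first rz -0.641, then shift [ -9.77 -10.01   0.57], level [ 0.001 -0.    -0.   ]
```

```bash
python3 -m pendant '[0,0,0,0,0,-0.107,0.9, 0,0,0,0,0,-0.107,0.9, 0,0,0,0,0,-0.107,0.9, 0,0,0,0,0,-0.107,0.9, 0,0,0,0,0,-0.107,0.9, 0,0,0,0,0,-0.106,0.9, -0.5,-0.5,0,0,0,0,0.9, -0.9,-0.92,0,0,0,0,0.9]'
python3 -m pendant '[-0.93,-0.95,0,0,0,0,0.9, -0.93,-0.95,0,0,0,0,0.9, -0.93,-0.95,0,0,0,0,0.9, -0.93,-0.95,0,0,0,0,0.9, -0.93,-0.95,0,0,0,0,0.9, -0.93,-0.95,0,0,0,0,0.9, -0.93,-0.95,0,0,0,0,0.9, -0.93,-0.95,0,0,0,0,0.9]'
python3 -m pendant '[-0.6,-0.6,0,0,0,0,0.9, -0.33,-0.38,0,0,0,0,0.9, 0,0,0.3,0,0,0,0.9, 0,0,0.6,0,0,0,0.9, 0,0,0.6,0,0,0,0.9, 0,0,0.5,0,0,0,0.9, 0,0,0,0,0,0,0.9, 0,0,0,0,0,0,0.9]'
python3 - <<'E'
from h import *
go(.679,.1185,.082,174.5)
a=shot('scene','s7')[190:310,240:390]
cv2.imwrite('pics/c7.png',cv2.resize(a,(750,600),interpolation=cv2.INTER_CUBIC))
E
```

```text
time_s: 26.45
ee_pos: [0.4883, 0.3559, 0.1937]
tool_rot: [179.9, -0.1, 174.4]
wrist_force: [0.2, 1.5, 0.5]
width: 0.901
grip_force: 0.0
time_s: 27.12
ee_pos: [0.6576, 0.1427, 0.1939]
tool_rot: [180.0, 0.0, 173.9]
wrist_force: [0.4, 0.8, -0.2]
width: 0.899
grip_force: 0.0
time_s: 27.78
ee_pos: [0.6763, 0.1189, 0.1424]
tool_rot: [-180.0, -0.1, 174.2]
wrist_force: [1.0, -0.3, 0.6]
width: 0.902
grip_force: 0.0
t=27.8 at [0.6763 0.1189 0.1424] rot [-1.800e+02 -1.000e-01  1.742e+02] F[ 1.  -0.3  0.6] w0.90 g0.0| first rz -0.005, then shift [-0.11 -0.    2.42], level [-0.    -0.002  0.   ]
```

View pics/c7.png

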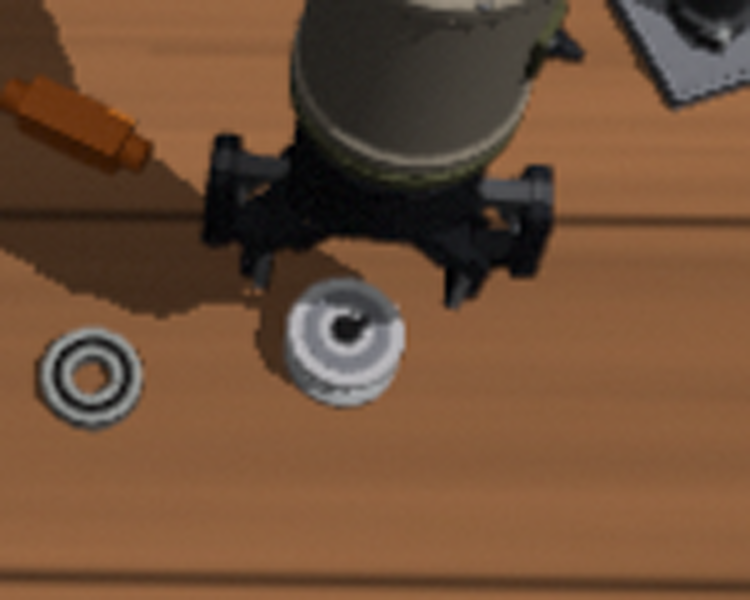

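The pulley's top is centred at crop (345,333), between the finger tips at (258,275) and (455,295). Descending and closing.

```bash
python3 -m pendant '[-0.11,0,0.5,0,0,0,0.9, 0,0,0.6,0,0,0,0.9, 0,0,0.6,0,0,0,0.9, 0,0,0.4,0,0,0,0.9, 0,0,0.25,0,0,0,0.85, 0,0,0.1,0,0,0,0.8, 0,0,0,0,0,0,0.75, 0,0,0,0,0,0,0.7]' 40
python3 -m pendant '[0,0,0,0,0,0,0.65, 0,0,0,0,0,0,0.6, 0,0,0,0,0,0,0.5, 0,0,0,0,0,0,0.3, 0,0,0,0,0,0,0, 0,0,0,0,0,0,0, 0,0,0,0,0,0,0, 0,0,0,0,0,0,0]'
python3 -c "
from h import *
go(.508,-.331,.19,174.5) "
```

```text
time_s: 28.5
ee_pos: [0.6806, 0.1171, 0.0828]
tool_rot: [180.0, 0.1, 174.2]
wrist_force: [0.4, 0.5, 0.2]
width: 0.698
grip_force: 0.0
time_s: 29.17
ee_pos: [0.6808, 0.1175, 0.0837]
tool_rot: [179.9, 0.1, 174.2]
wrist_force: [-2.0, 1.9, 5.6]
width: 0.607
grip_force: 40.8
t=29.2 at [0.6808 0.1175 0.0837] rot [1.799e+02 1.000e-01 1.742e+02] F[-2.   1.9  5.6] w0.61 g40.8| first rz -0.005, then shift [  5.16 -18.52  -4.25], level [0.001 0.002 0.   ]
```

```bash
python3 -m pendant '[0,0,-0.4,0,0,0,0, 0,0,-0.7,0,0,0,0, 0,0,-0.9,0,0,0,0, 0,0,-0.9,0,0,0,0, 0,0,-0.8,0,0,0,0, 0,0,-0.3,0,0,0,0, 0.15,-0.5,0,0,0,0,0, 0.25,-0.9,0,0,0,0,0]'
python3 -m pendant '[0.265,-0.95,0,0,0,0,0, 0.265,-0.95,0,0,0,0,0, 0.265,-0.95,0,0,0,0,0, 0.265,-0.95,0,0,0,0,0, 0.265,-0.95,0,0,0,0,0, 0.265,-0.95,0,0,0,0,0, 0.265,-0.95,0,0,0,0,0, 0.265,-0.95,0,0,0,0,0]'
python3 -m pendant '[0.265,-0.95,0,0,0,0,0, 0.265,-0.95,0,0,0,0,0, 0.265,-0.95,0,0,0,0,0, 0.265,-0.95,0,0,0,0,0, 0.265,-0.95,0,0,0,0,0, 0.265,-0.95,0,0,0,0,0, 0.265,-0.95,0,0,0,0,0, 0.265,-0.95,0,0,0,0,0]'
python3 -c "
from h import *
go(.508,-.331,.093,174.5) "
```

```text
time_s: 29.83
ee_pos: [0.6662, 0.0861, 0.1814]
tool_rot: [179.9, -0.0, 174.4]
wrist_force: [-0.5, -0.3, -2.8]
width: 0.611
grip_force: 42.2
time_s: 30.5
ee_pos: [0.5924, -0.1023, 0.1803]
tool_rot: [-180.0, -0.2, 174.1]
wrist_force: [0.8, -0.9, -1.5]
width: 0.608
grip_force: 42.2
time_s: 31.17
ee_pos: [0.5202, -0.2854, 0.1804]
tool_rot: [180.0, -0.2, 174.1]
wrist_force: [0.4, -0.5, -1.4]
width: 0.61
grip_force: 42.2
t=31.2 at [ 0.5202 -0.2854  0.1804] rot [180.   -0.2 174.1] F[ 0.4 -0.5 -1.4] w0.61 g42.2| first rz -0.007, then shift [ 0.31 -1.86  3.5 ], level [ 0.    -0.003 -0.   ]
```

```bash
python3 -m pendant '[0.2,-0.7,0,0,0,-0.007,0, 0.1,-0.5,0,0,0,0,0, 0.02,-0.2,0.3,0,0,0,0, 0,0,0.6,0,0,0,0, 0,0,0.6,0,0,0,0, 0,0,0.6,0,0,0,0, 0,0,0.3,0,0,0,0, 0,0,0,0,0,0,0]'
python3 -c "
from h import *
go(.508,-.331,.088,174.5)
im=shot('scene','s8')[120:240,70:220];cv2.imwrite('pics/c8.png',cv2.resize(im,(750,600),interpolation=2))"
```

```text
time_s: 31.83
ee_pos: [0.5102, -0.3162, 0.1191]
tool_rot: [179.9, -0.3, 174.6]
wrist_force: [-1.0, 0.8, -2.8]
width: 0.612
grip_force: 42.3
t=31.8 at [ 0.5102 -0.3162  0.1191] rot [179.9  -0.3 174.6] F[-1.   0.8 -2.8] w0.61 g42.3| first rz 0.002, then shift [ 0.03 -0.6   1.24], level [ 0.002 -0.005 -0.   ]
```

View pics/c8.png

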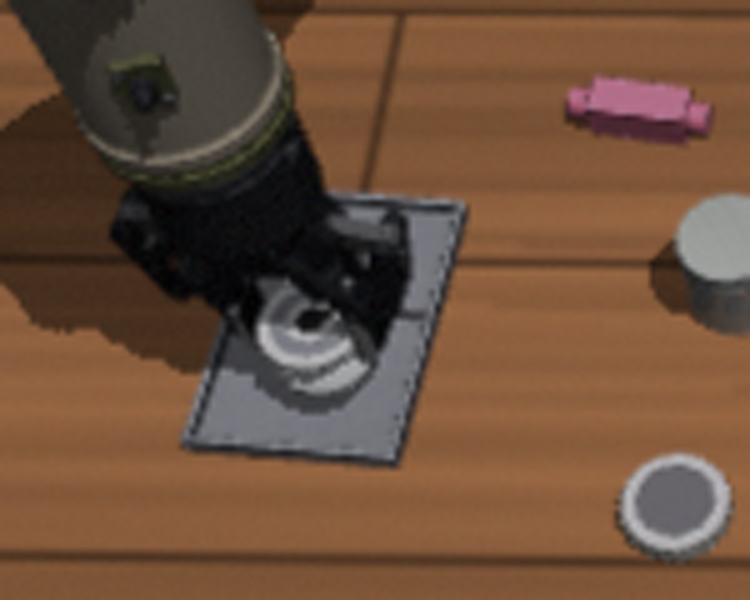

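The pulley shows at crop (310,325) over the wide bay, with its lower rim at about (340,375). I want to know if that lean is only perspective.

```bash
python3 -c "
from h import *
for z in(.066,.060,.042,.036):print(z,(proj('scene',[.510,-.316,z])-[70,120])*5)
for dy in(-.027,.027):print((proj('scene',[.510,-.316+dy,.066])-[70,120])*5,(proj('scene',[.510,-.316+dy,.036])-[70,120])*5)
for dx in(-.027,.027):print((proj('scene',[.510+dx,-.316,.066])-[70,120])*5,(proj('scene',[.510+dx,-.316,.036])-[70,120])*5)
im=cv2.imread('pics/s8.png')[170:210,110:155];cv2.imwrite('pics/c9.png',cv2.resize(im,(675,600),interpolation=2))"
```

```text
0.066 [307.0237529  319.13833187]
0.06 [310.48285431 325.55126507]
0.042 [320.64765803 344.39610356]
0.036 [323.96689632 350.54974027]
[253.14411686 318.70593669] [271.44917984 350.11085461]
[360.96504807 319.57122187] [376.54318197 350.9891154 ]
[316.89184825 273.88745949] [333.35512934 306.00535715]
[296.87043977 365.69709124] [314.31432254 396.34834195]
```

View pics/c9.png

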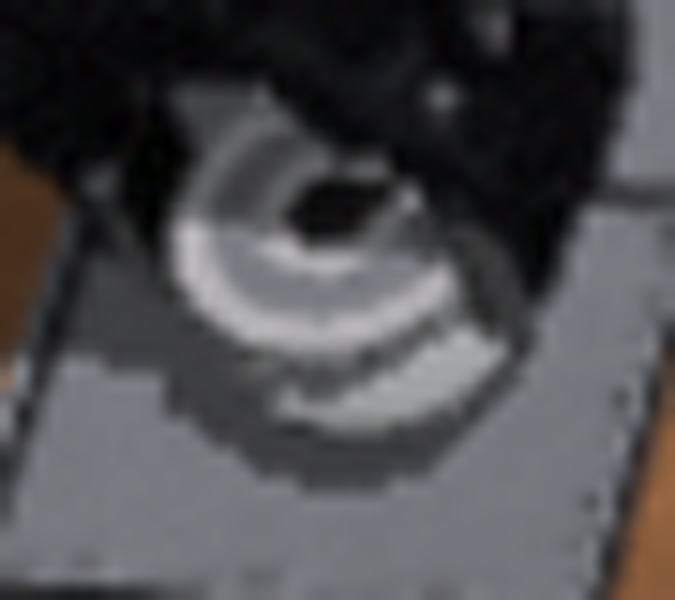

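The bore is at (335,215) in this crop and both rims are concentric along the projected vertical, so the pulley is upright and sits where predicted. Lowering.

```bash
python3 -m pendant '[0,-0.2,0,0,0,0,0, 0,-0.1,0.2,0,0,0,0, 0,0,0.3,0,0,0,0, 0,0,0.2,0,0,0,0, 0,0,0.1,0,0,0,0, 0,0,0,0,0,0,0, 0,0,0,0,0,0,0, 0,0,0,0,0,0,0]'
python3 -c "
from h import *
go(.508,-.331,.0867,174.5)"
```

```text
time_s: 32.55
ee_pos: [0.5106, -0.3255, 0.1023]
tool_rot: [-180.0, 0.0, 174.6]
wrist_force: [0.5, 0.2, -2.1]
width: 0.605
grip_force: 42.3
t=32.5 at [ 0.5106 -0.3255  0.1023] rot [-180.     0.   174.6] F[ 0.5  0.2 -2.1] w0.60 g42.3| first rz 0.001, then shift [ 0.08 -0.23  0.62], level [-0.  0. -0.]
```

```bash
python3 -m pendant '[0.08,-0.2,0.15,0,0,0,0, 0,0,0.15,0,0,0,0, 0,0,0.1,0,0,0,0, 0,0,0.08,0,0,0,0, 0,0,0.06,0,0,0,0, 0,0,0.05,0,0,0,0, 0,0,0.05,0,0,0,0, 0,0,0,0,0,0,0]'
python3 -m pendant '[0,0,0.03,0,0,0,0, 0,0,0,0,0,0,0, 0,0,0,0,0,0,0, 0,0,0,0,0,0,0, 0,0,0,0,0,0,0, 0,0,0,0,0,0,0, 0,0,0,0,0,0,0, 0,0,0,0,0,0,0]'
```

```text
time_s: 33.22
ee_pos: [0.508, -0.3301, 0.0867]
tool_rot: [180.0, -0.0, 174.6]
wrist_force: [-2.8, 2.0, 2.8]
width: 0.604
grip_force: 42.7
time_s: 33.88
ee_pos: [0.508, -0.3302, 0.0866]
tool_rot: [180.0, 0.0, 174.6]
wrist_force: [-5.4, 2.9, 10.1]
width: 0.608
grip_force: 43.2
```

```bash
python3 -m pendant '[0,0,-0.02,0,0,0,0.66, 0,0,0,0,0,0,0.7, 0,0,0,0,0,0,0.73, 0,0,0,0,0,0,0.73, 0,0,0,0,0,0,0.73, 0,0,-0.1,0,0,0,0.73, 0,0,-0.3,0,0,0,0.73, 0,0,-0.6,0,0,0,0.73]'
python3 -m pendant '[0,0,-0.9,0,0,0,0.75, 0,0,-0.9,0,0,0,0.75, 0,0,-0.8,0,0,0,0.75, 0,0,-0.3,0,0,0,0.75, 0,0,0,0,0,0,0.75, 0,0,0,0,0,0,0.75, 0,0,0,0,0,0,0.75, 0,0,0,0,0,0,0.75]'
python3 -c "
from h import *
go(.697,.001,.18,174.5)"
```

```text
time_s: 34.55
ee_pos: [0.5071, -0.3297, 0.1099]
tool_rot: [179.9, -0.2, 174.6]
wrist_force: [-0.1, 0.1, -1.7]
width: 0.729
grip_force: 0.0
time_s: 35.22
ee_pos: [0.5074, -0.3298, 0.1817]
tool_rot: [179.9, -0.1, 174.6]
wrist_force: [0.1, 0.6, -0.2]
width: 0.751
grip_force: 0.0
t=35.2 at [ 0.5074 -0.3298  0.1817] rot [ 1.799e+02 -1.000e-01  1.746e+02] F[ 0.1  0.6 -0.2] w0.75 g0.0| first rz 0.001, then shift [-6.28 13.9   0.07], level [ 0.001 -0.003 -0.   ]
```

```bash
python3 -m pendant '[-0.2,0.45,0,0,0,0,0.75, -0.42,0.93,0,0,0,0,0.75, -0.42,0.93,0,0,0,0,0.75, -0.42,0.93,0,0,0,0,0.75, -0.42,0.93,0,0,0,0,0.75, -0.42,0.93,0,0,0,0,0.75, -0.42,0.93,0,0,0,0,0.75, -0.42,0.93,0,0,0,0,0.75]'
python3 -m pendant '[-0.42,0.93,0,0,0,0,0.75, -0.42,0.93,0,0,0,0,0.75, -0.42,0.93,0,0,0,0,0.75, -0.42,0.93,0,0,0,0,0.75, -0.42,0.93,0,0,0,0,0.75, -0.42,0.93,0,0,0,0,0.75, -0.42,0.93,0,0,0,0,0.75, -0.2,0.43,0,0,0,0,0.75]'
python3 -m pendant '[0,0,0.3,0,0,0,0.75, 0,0,0.6,0,0,0,0.75, 0,0,0.6,0,0,0,0.75, 0,0,0.3,0,0,0,0.75, 0,0,0,0,0,0,0.75, 0,0,0,0,0,0,0.75, 0,0,0,0,0,0,0.75, 0,0,0,0,0,0,0.75]'
python3 -c "
from h import *
go(.697,.001,.078,174.5)"
```

```text
time_s: 35.88
ee_pos: [0.6031, -0.162, 0.1825]
tool_rot: [180.0, -0.1, 174.6]
wrist_force: [1.1, 0.7, -0.1]
width: 0.747
grip_force: 0.0
time_s: 36.55
ee_pos: [0.6979, 0.0067, 0.1821]
tool_rot: [179.9, -0.1, 174.9]
wrist_force: [0.6, 1.0, -1.0]
width: 0.751
grip_force: 0.0
time_s: 37.22
ee_pos: [0.6977, 0.0005, 0.1396]
tool_rot: [180.0, 0.1, 174.6]
wrist_force: [-0.4, 0.7, 1.0]
width: 0.75
grip_force: 0.0
t=37.2 at [6.977e-01 5.000e-04 1.396e-01] rot [1.800e+02 1.000e-01 1.746e+02] F[-0.4  0.7  1. ] w0.75 g0.0| first rz 0.001, then shift [0.03 0.02 2.47], level [0.    0.002 0.   ]
```

```bash
python3 -m pendant '[0,0,0.5,0,0,0,0.75, 0,0,0.6,0,0,0,0.75, 0,0,0.6,0,0,0,0.75, 0,0,0.4,0,0,0,0.75, 0,0,0.2,0,0,0,0.7, 0,0,0.15,0,0,0,0.65, 0,0,0.08,0,0,0,0.62, 0,0,0,0,0,0,0.6]' 40
python3 -m pendant '[0,0,0,0,0,0,0.58, 0,0,0,0,0,0,0.5, 0,0,0,0,0,0,0.3, 0,0,0,0,0,0,0, 0,0,0,0,0,0,0, 0,0,0,0,0,0,0, 0,0,0,0,0,0,0, 0,0,0,0,0,0,0]'
python3 -c "
from h import *
go(.429,-.324,.18,174.5)"
```

```text
time_s: 37.88
ee_pos: [0.6973, 0.0008, 0.0752]
tool_rot: [-180.0, 0.0, 174.6]
wrist_force: [0.1, -0.3, 0.3]
width: 0.6
grip_force: 0.0
time_s: 38.55
ee_pos: [0.6978, 0.0008, 0.0764]
tool_rot: [180.0, 0.1, 174.6]
wrist_force: [-1.0, 0.3, 6.2]
width: 0.528
grip_force: 40.8
t=38.5 at [0.6978 0.0008 0.0764] rot [1.800e+02 1.000e-01 1.746e+02] F[-1.   0.3  6.2] w0.53 g40.8| first rz 0.001, then shift [  9.46 -13.96  -4.14], level [0.    0.002 0.   ]
```

```bash
python3 -m pendant '[0,0,-0.3,0,0,0,0, 0,0,-0.6,0,0,0,0, 0,0,-0.8,0,0,0,0, 0,0,-0.9,0,0,0,0, 0,0,-0.9,0,0,0,0, 0,0,-0.6,0,0,0,0, 0.2,-0.3,0,0,0,0,0, 0.4,-0.6,0,0,0,0,0]'
python3 -m pendant '[0.63,-0.93,0,0,0,0,0, 0.63,-0.93,0,0,0,0,0, 0.63,-0.93,0,0,0,0,0, 0.63,-0.93,0,0,0,0,0, 0.63,-0.93,0,0,0,0,0, 0.63,-0.93,0,0,0,0,0, 0.63,-0.93,0,0,0,0,0, 0.63,-0.93,0,0,0,0,0]'
python3 -m pendant '[0.63,-0.93,0,0,0,0,0, 0.63,-0.93,0,0,0,0,0, 0.63,-0.93,0,0,0,0,0, 0.63,-0.93,0,0,0,0,0, 0.63,-0.93,0,0,0,0,0, 0.4,-0.6,0,0,0,0,0, 0.2,-0.3,0,0,0,0,0, 0,0,0,0,0,0,0]'
python3 -c "
from h import *
go(.429,-.324,.087,174.5)"
```

```text
time_s: 39.22
ee_pos: [0.6808, -0.018, 0.1782]
tool_rot: [179.9, 0.1, 174.8]
wrist_force: [-0.7, -0.8, -1.3]
width: 0.525
grip_force: 41.1
time_s: 39.88
ee_pos: [0.5348, -0.1946, 0.1764]
tool_rot: [180.0, -0.1, 174.5]
wrist_force: [0.9, -1.6, -1.1]
width: 0.524
grip_force: 41.1
time_s: 40.55
ee_pos: [0.4281, -0.3245, 0.177]
tool_rot: [-180.0, -0.1, 174.3]
wrist_force: [-0.3, 0.3, -1.0]
width: 0.528
grip_force: 41.1
t=40.5 at [ 0.4281 -0.3245  0.177 ] rot [-1.800e+02 -1.000e-01  1.743e+02] F[-0.3  0.3 -1. ] w0.53 g41.1| first rz -0.003, then shift [-0.03  0.02  3.6 ], level [-0.    -0.002  0.   ]
```

```bash
python3 -m pendant '[0,0,0.5,0,0,0,0, 0,0,0.7,0,0,0,0, 0,0,0.8,0,0,0,0, 0,0,0.7,0,0,0,0, 0,0,0.5,0,0,0,0, 0,0,0.3,0,0,0,0, 0,0,0.1,0,0,0,0, 0,0,0,0,0,0,0]'
python3 -c "
from h import *
go(.429,-.324,.0794,174.5)
im=shot('scene','s9')[120:240,70:220];cv2.imwrite('pics/c10.png',cv2.resize(im,(750,600),interpolation=2))"
```

```text
time_s: 41.22
ee_pos: [0.431, -0.3217, 0.0871]
tool_rot: [180.0, -0.1, 174.6]
wrist_force: [-0.2, -0.6, -1.0]
width: 0.526
grip_force: 41.1
t=41.2 at [ 0.431  -0.3217  0.0871] rot [ 1.800e+02 -1.000e-01  1.746e+02] F[-0.2 -0.6 -1. ] w0.53 g41.1| first rz 0.003, then shift [ 0.07 -0.1   0.31], level [ 0.001 -0.001 -0.   ]
```

View pics/c10.png

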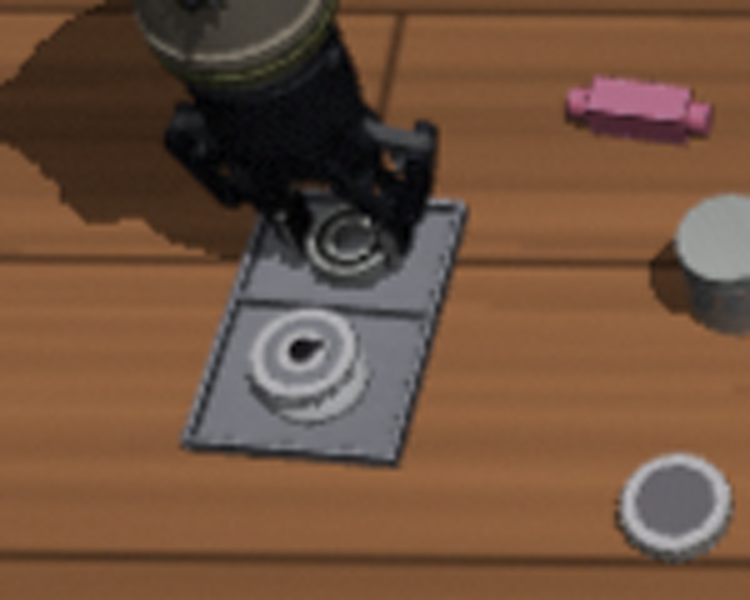

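The pulley sits flat at crop (305,365) in the wide bay. The bearing, at (348,245), is level over the narrow bay. Setting it down.

```bash
python3 -m pendant '[0.03,-0.04,0.06,0,0,0,0, 0,0,0.06,0,0,0,0, 0,0,0.06,0,0,0,0, 0,0,0.05,0,0,0,0, 0,0,0.05,0,0,0,0, 0,0,0.05,0,0,0,0, 0,0,0.03,0,0,0,0, 0,0,0,0,0,0,0]'
```

```text
time_s: 41.93
ee_pos: [0.4298, -0.3237, 0.0794]
tool_rot: [180.0, 0.0, 174.6]
wrist_force: [-3.3, 1.8, 7.7]
width: 0.528
grip_force: 41.9
```

```bash
python3 -m pendant '[0,0,0,0,0,0,0.57, 0,0,0,0,0,0,0.6, 0,0,0,0,0,0,0.64, 0,0,0,0,0,0,0.64, 0,0,0,0,0,0,0.64, 0,0,-0.1,0,0,0,0.64, 0,0,-0.3,0,0,0,0.64, 0,0,-0.6,0,0,0,0.64]'
python3 -m pendant '[0,0,-0.9,0,0,0,0.64, 0,0,-0.9,0,0,0,0.64, 0,0,-0.9,0,0,0,0.64, 0,0,-0.9,0,0,0,0.64, 0,0,-0.8,0,0,0,0.64, 0,0,-0.5,0,0,0,0.64, 0,0,0,0,0,0,0.64, 0,0,0,0,0,0,0.64]'
python3 -m pendant '[0.5,0.9,-0.3,0,0,0,0.64, 0.5,0.9,-0.3,0,0,0,0.64, 0.2,0.9,0,0,0,0,0.64, 0,0.9,0,0,0,0,0.64, 0,0.9,0,0,0,0,0.64, 0,0.6,0,0,0,0,0.64, 0,0,0,0,0,0,0.64, 0,0,0,0,0,0,0.64]'
python3 - <<'E'
from h import *
im=shot('scene','end')
def pt(P,o,a):
    d=np.array(P[:2])-o;c,s=np.cos(a),np.sin(a);return np.round([d@[c,s],d@[-s,c]],4)
cv2.imwrite('pics/c11.png',cv2.resize(np.hstack([im[130:230,95:205],im[130:230,335:445]]),(792,360),interpolation=2))
E
```

```text
time_s: 42.6
ee_pos: [0.429, -0.323, 0.1029]
tool_rot: [179.9, -0.2, 174.6]
wrist_force: [0.8, 0.7, 0.6]
width: 0.636
grip_force: 0.0
time_s: 43.27
ee_pos: [0.43, -0.3238, 0.2271]
tool_rot: [-180.0, 0.1, 174.6]
wrist_force: [0.2, 0.7, -0.4]
width: 0.644
grip_force: 0.0
time_s: 43.93
ee_pos: [0.4117, -0.193, 0.2403]
tool_rot: [180.0, -0.1, 174.7]
wrist_force: [0.6, -0.5, 0.3]
width: 0.643
grip_force: 0.0
```

View pics/c11.png

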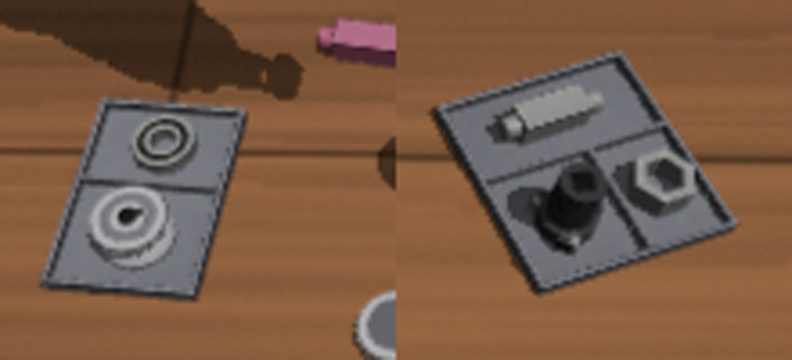

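All five parts lie in their bays. The nut top is at crop (663,177) and the bearing top at (165,142). A numeric check against the tray frames from the same camera:

Run:
```python
from h import *
def f(u,v,z,left,o,yh):
    p=onz('scene',(95+u/3.6) if left else (335+(u-396)/3.6),130+v/3.6,z)[:2]-o
    yh=np.array(yh)/np.linalg.norm(yh);xh=np.array([yh[1],-yh[0]]);return np.round([p@xh*1e3,p@yh*1e3],1)
sq,ob=np.array([.446,.337]),np.array([.476,-.327])
print('nut',f(663,177,.025,0,sq,[-.36,.933]),'bear',f(165,142,.017,1,ob,[-.9955,.095]),'pul',f(130,217,.033,1,ob,[-.9955,.095]))
print('cut',f(579,182,.057,0,sq,[-.36,.933]),'shaft',f(551,112,.027,0,sq,[-.36,.933]))
a=cv2.imread('pics/scene0.png').astype(int);b=cv2.imread('pics/end.png').astype(int)
d=np.abs(a-b).max(2)
for k,(x,y,w,h) in dict(oiler=(302,166,17,22),jar=(205,159,22,28),lid=(194,211,23,22)).items():print(k,(d[y:y+h,x:x+w]>40).mean().round(2))
```

```text
nut [35.2 43.9] bear [ 4.  43.3] pul [  3.5 -32.6]
cut [ 33.  -32.9] shaft [-42.9  -4.5]
oiler 0.0
jar 0.0
lid 0.0
```

Every part is close to the centre of its bay and the bystanders haven't moved, so I'm handing in.

```bash
python3 -c "from station import env; print(env.job_done())"
```

```text
the job is handed in; nothing more can be done
None
```

Both service kits are made up and handed in at about 44 s: by camera check all five parts rest in their bays within about 5 mm of centre and the bystanders are unmoved; the hand-in returned no verdict.

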